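# Clear the tool store's returns bench

### The arm

A 6-joint arm with a two-finger parallel gripper is mounted at the origin on the work surface. World frame = base frame: x ahead of the robot, y to its left, z up, the work surface at z = 0. Lengths are in mm, angles in degrees, forces in N, time in s.
With the tool pointing down it reaches from about 350 to 925 mm from the base axis. Payload 6.4 kg.
Tool frame: the origin (TCP) lies on the front face of the gripper's body, between the roots of the fingers; the fingertips stand 97 mm ahead of it and the grasp point (between the pads) lies 78 mm ahead of it (tcp_to_tips is the distance from the TCP to the fingertips, in mm); z points along the fingers, y is the direction in which the jaws open and shut (so a half turn about z gives the same grasp; the last joint's range is limited). The gripper opens to 94 mm and grips with 3 to 60 N. Pads are 16 mm wide; open, the fingers measure 119 mm over their backs; the gripper's body (75 mm by 177 mm) begins 78 mm behind the grasp point.
Start: joints at [58.894, 14.043, 89.255, -0, 76.702, -9.975], TCP at [234.321, 606.307, 302.655] pointing down, gripper open.
Joint ranges: [-179.41, 179.41], [-58.25, 129.5], [7.25, 145.43], [-54.29, 234.29], [11.92, 165.04], [-157.13, 157.13]. Speed limits (degrees/s): [147.25, 147.25, 180, 180, 180, 180].

### API

Orientations are given as [roll, pitch, yaw] about the fixed x, y, z axes, in that order (R = Rz(yaw) Ry(pitch) Rx(roll)).
In Python, from rig import sense, read_camera, close_job, tcp_to_tips gives the robot as it stands.
- The arm moves only by the tool apply_moves, never from a script. Its argument "moves" is one flat list of numbers, 5 for each row, row after row: the shift along the tool's x, y, z in mm, then the turn about the tool's z in rad, then the closure in counts, from 0 (fully open) to 255 (shut). In form: [tx, ty, tz, roll, gripper, tx, ty, tz, roll, gripper, ...]. A call has 1 to 10 rows; each row is the pose to reach, as a shift and turn from the pose commanded when the call began, along the tool's axes at that moment; what a row does not reach only later rows make up. A row lasts 1/8 s, in which the tool goes at most 62.5 mm and 10.7 degrees, less where a joint would pass 70% of its speed; a pose out of reach is approached as far as the arm can. A call with a gripper value outside its range is refused whole. The fingers move at their own pace and stop on an object; "newtons" is the grip in N (left out, the last holds). Time passes only in rows, so rows that repeat a pose let the fingers close. It gives the time, the measured TCP pose, the force and the opening at its end, in the units of the state.
- sense(): the state, without advancing time (a new reading comes with each control period).
- read_camera(name): name is "scene" or "side" or "wrist"; returns a dict with "pixels" (400x640x3 uint8, red, green, blue), "z_map" (400x640 float32, mm along the optical axis (not along the pixel's ray), 0 where there is no reading), "fx", "fy", "cx", "cy" (pixels), "R" (3x3) and "t" (3): a world point X has camera coordinates R X + t. Camera axes: x right, y down, z forward; pixel columns grow to the right and rows downward; lengths in mm; the calibration is good to about 2 mm. A picture is of the moment at which its call begins.
- close_job(): hands the job in, once; it reports no verdict.
The state is a dict: "clock": time; "joint_pos": joint angles; "joint_vel": joint speeds; "joint_efforts": joint torques, N m; "position": TCP position; "tool_rot": TCP orientation; "force": force on the tool from outside, world axes, zero at the start; "torque": the same for the moment, N m; "finger_gap": finger opening in mm.
Only numpy, scipy, OpenCV 4.12 (cv2) and the standard library are available. Lean on these libraries where they do the work, as an engineer would, in place of code of your own. Each camera call takes 0.05 s, during which the arm holds its last target. There are 200 camera calls.

### The job

Clear up the returns bench: with the bench scraper, sweep every timber offcut fully into the three-sided scrap bay without touching the offcuts with the fingers, and put the scraper back standing on its mat, lengthwise along it and near its middle. Stand every returned chisel from the sloping rack upright in the steel stand, blade down and handle up, fully down in one of its tubes. Leave the tin, the carton and the tape roll where they are.

Things in the scene. Friction and masses are not known exactly. Their poses are not given: they have to be found in the camera images.
- rack: Fixed blue sheet-steel returns rack, 290 wide (y), about 130 deep, standing on the bench; origin at the centre of its underside. Its face slopes up at 40 degrees towards its own +x (away from the robot) and has four channels at y = -99, -33, +33, +99 mm, walled by 14 mm ribs and stopped by a 26 mm lip at the foot. The upper edge of the sloping board is 117 mm above the bench, at x = +23 mm.
- stand: Fixed steel stand for tools: base plate 90 x 260 x 6, carrying a row of four upright square tubes along its y axis, 70 apart, inside 40 x 40, walls 3, tops 90 above the bench, floor (the plate) 6 above it. Origin at the centre of its underside.
- mat: Fixed black rubber mat 120 (its x) x 210 (its y) x 3 thick, the scraper's parking place. Origin at the centre of its underside.
- bay_mouth (a point): Scrap bay: three low fixed aluminium walls (30 high, 10 thick) on the bare bench, no floor, open at the front towards the robot. This point is the middle of the open front edge, at bench height; x points straight in (190 deep inside), y across (250 wide inside, +-125). From the mouth two wings of the same height flare outwards towards the robot, reaching x = -40 mm, y = +-160 mm, as a funnel.
- scraper_mid (a point): Bench scraper, about 0.35 kg, standing on its base: base block 36 (x) x 140 (y) x 34 high with a steel face at +x (both long faces are flat and vertical, either will push), and on its middle an upright square wooden handle 26 x 26, from 34 to 115 above the underside. This point is half-way up (57.5 above the underside) on the handle's axis; z is up along the handle.
- socket0 (a point): Centre of the mouth of tube 0 of the stand, 90 above the bench; axes as the stand's.
- socket1 (a point): Centre of the mouth of tube 1 of the stand, 90 above the bench; axes as the stand's.
- socket2 (a point): Centre of the mouth of tube 2 of the stand, 90 above the bench; axes as the stand's.
- socket3 (a point): Centre of the mouth of tube 3 of the stand, 90 above the bench; axes as the stand's.
- chisel0_mid (a point): Chisel, 200 long, about 0.18 kg (may be absent): steel blade 22 (its y) x 7 (its x), 80 long, then a wooden handle 26 x 26, 120 long. This point is half-way along, on the axis; z runs from the blade's edge (100 away, at -z) to the handle's end (100 away, at +z). At the start it lies in a channel of the rack, blade at the foot, +z rising at 40 degrees to the bench and away from the robot, y level; the last 65 of the handle stand out free beyond the rack's upper edge.
- chisel1_mid (a point): Chisel, 200 long, about 0.18 kg (may be absent): steel blade 22 (its y) x 7 (its x), 80 long, then a wooden handle 26 x 26, 120 long. This point is half-way along, on the axis; z runs from the blade's edge (100 away, at -z) to the handle's end (100 away, at +z). At the start it lies in a channel of the rack, blade at the foot, +z rising at 40 degrees to the bench and away from the robot, y level; the last 65 of the handle stand out free beyond the rack's upper edge.
- chisel2_mid (a point): Chisel, 200 long, about 0.18 kg (may be absent): steel blade 22 (its y) x 7 (its x), 80 long, then a wooden handle 26 x 26, 120 long. This point is half-way along, on the axis; z runs from the blade's edge (100 away, at -z) to the handle's end (100 away, at +z). At the start it lies in a channel of the rack, blade at the foot, +z rising at 40 degrees to the bench and away from the robot, y level; the last 65 of the handle stand out free beyond the rack's upper edge.
- chisel3_mid (a point): Chisel, 200 long, about 0.18 kg (may be absent): steel blade 22 (its y) x 7 (its x), 80 long, then a wooden handle 26 x 26, 120 long. This point is half-way along, on the axis; z runs from the blade's edge (100 away, at -z) to the handle's end (100 away, at +z). At the start it lies in a channel of the rack, blade at the foot, +z rising at 40 degrees to the bench and away from the robot, y level; the last 65 of the handle stand out free beyond the rack's upper edge.
- offcut0_mid (a point): Timber offcut 60 x 40 x 30 (x, y, z), planed so that it slides easily, 0.05 kg (may be absent), loose on the bench in front of the bay. This point is its centre.
- offcut1_mid (a point): Timber offcut 55 x 45 x 28 (x, y, z), planed so that it slides easily, 0.05 kg (may be absent), loose on the bench in front of the bay. This point is its centre.
- offcut2_mid (a point): Timber offcut 66 x 36 x 30 (x, y, z), planed so that it slides easily, 0.05 kg (may be absent), loose on the bench in front of the bay. This point is its centre.
- offcut3_mid (a point): Timber offcut 50 x 50 x 26 (x, y, z), planed so that it slides easily, 0.05 kg (may be absent), loose on the bench in front of the bay. This point is its centre.
- offcut4_mid (a point): Timber offcut 58 x 42 x 28 (x, y, z), planed so that it slides easily, 0.05 kg (may be absent), loose on the bench in front of the bay. This point is its centre.
- offcut5_mid (a point): Timber offcut 62 x 40 x 26 (x, y, z), planed so that it slides easily, 0.05 kg (may be absent), loose on the bench in front of the bay. This point is its centre.
- tin: Bystander: white tin, 72 across, 100 high, origin under its centre. Leave alone.
- carton: Bystander: small carton 60 x 60 x 45 high, origin under its centre. Leave alone.
- tape: Bystander: roll of tape, 100 across, 30 high, origin under its centre. Leave alone.
Mind the look-alikes: they are no part of the job. Of the things like the mat, leave any that is orange; of the rest the larger one is meant.

How it is judged (in metres and radians):
On the way:
1. every offcut has been swept into the scrap bay with the scraper in the hand (x of offcut0_mid in the frame of bay_mouth between 0.015 and 0.19 m and y of offcut0_mid in the frame of bay_mouth between -0.125 and 0.125 m and height (world z) of each of offcut0_mid, offcut1_mid, offcut2_mid, offcut3_mid, offcut4_mid, offcut5_mid below 0.04 m and x of offcut1_mid in the frame of bay_mouth between 0.015 and 0.19 m and y of offcut1_mid in the frame of bay_mouth between -0.125 and 0.125 m and x of offcut2_mid in the frame of bay_mouth between 0.015 and 0.19 m and y of offcut2_mid in the frame of bay_mouth between -0.125 and 0.125 m and x of offcut3_mid in the frame of bay_mouth between 0.015 and 0.19 m and y of offcut3_mid in the frame of bay_mouth between -0.125 and 0.125 m and x of offcut4_mid in the frame of bay_mouth between 0.015 and 0.19 m and y of offcut4_mid in the frame of bay_mouth between -0.125 and 0.125 m and x of offcut5_mid in the frame of bay_mouth between 0.015 and 0.19 m and y of offcut5_mid in the frame of bay_mouth between -0.125 and 0.125 m and contact force between the fingers and scraper above 0.5 N), for 0.1 s.
At the end, for the whole second after the job is handed in: Offcuts in the bay: centres 15 mm or more behind its front edge. Chisels handle up in tubes, within 0.35 rad of upright, centres under 125 mm high and within 33 mm of a tube axis. Scraper upright on its mat, within 35 mm of its middle each way and 0.25 rad of lengthwise. All at rest (x of offcut0_mid in the frame of bay_mouth between 0.015 and 0.19 m and y of offcut0_mid in the frame of bay_mouth between -0.125 and 0.125 m and height (world z) of each of offcut0_mid, offcut1_mid, offcut2_mid, offcut3_mid, offcut4_mid, offcut5_mid below 0.04 m and x of offcut1_mid in the frame of bay_mouth between 0.015 and 0.19 m and y of offcut1_mid in the frame of bay_mouth between -0.125 and 0.125 m and x of offcut2_mid in the frame of bay_mouth between 0.015 and 0.19 m and y of offcut2_mid in the frame of bay_mouth between -0.125 and 0.125 m and x of offcut3_mid in the frame of bay_mouth between 0.015 and 0.19 m and y of offcut3_mid in the frame of bay_mouth between -0.125 and 0.125 m and x of offcut4_mid in the frame of bay_mouth between 0.015 and 0.19 m and y of offcut4_mid in the frame of bay_mouth between -0.125 and 0.125 m and x of offcut5_mid in the frame of bay_mouth between 0.015 and 0.19 m and y of offcut5_mid in the frame of bay_mouth between -0.125 and 0.125 m and angle between each of chisel0_mid, chisel1_mid, chisel2_mid, chisel3_mid's own z axis and vertical below 0.35 rad and height (world z) of each of chisel0_mid, chisel1_mid, chisel2_mid, chisel3_mid below 0.125 m and (horizontal distance between chisel0_mid and socket0 below 0.033 m or horizontal distance between chisel0_mid and socket1 below 0.033 m or horizontal distance between chisel0_mid and socket2 below 0.033 m or horizontal distance between chisel0_mid and socket3 below 0.033 m) and (horizontal distance between chisel1_mid and socket0 below 0.033 m or horizontal distance between chisel1_mid and socket1 below 0.033 m or horizontal distance between chisel1_mid and socket2 below 0.033 m or horizontal distance between chisel1_mid and socket3 below 0.033 m) and (horizontal distance between chisel2_mid and socket0 below 0.033 m or horizontal distance between chisel2_mid and socket1 below 0.033 m or horizontal distance between chisel2_mid and socket2 below 0.033 m or horizontal distance between chisel2_mid and socket3 below 0.033 m) and (horizontal distance between chisel3_mid and socket0 below 0.033 m or horizontal distance between chisel3_mid and socket1 below 0.033 m or horizontal distance between chisel3_mid and socket2 below 0.033 m or horizontal distance between chisel3_mid and socket3 below 0.033 m) and x of scraper_mid in the frame of mat between -0.035 and 0.035 m and y of scraper_mid in the frame of mat between -0.035 and 0.035 m and angle between the y axis of scraper_mid and the y axis of mat, either way round below 0.25 rad and angle between scraper_mid's own z axis and vertical below 0.1 rad and height (world z) of scraper_mid below 0.07 m and linear speed of each of chisel0, chisel1, chisel2, chisel3, scraper, offcut0, offcut1, offcut2, offcut3, offcut4, offcut5 below 0.03 m/s); the robot touches nothing.
It fails at once if the fingers touch an offcut (contact force between the fingers and offcut0 above 1 N or contact force between the fingers and offcut1 above 1 N or contact force between the fingers and offcut2 above 1 N or contact force between the fingers and offcut3 above 1 N or contact force between the fingers and offcut4 above 1 N or contact force between the fingers and offcut5 above 1 N).
It fails at once if the tin, the carton or the tape roll is moved by more than 30 mm (distance of any of tin, carton, tape from where it was at the start of the episode above 0.03 m).
Of chisel0, chisel1, chisel2, chisel3 only 3 to 4 are there at a start; the rules pass over those that are not, and their reading is None.
Of offcut0, offcut1, offcut2, offcut3, offcut4, offcut5 only 4 to 6 are there at a start; the rules pass over those that are not, and their reading is None.
At some moment in a run one of offcut0, offcut1, offcut2, offcut3, offcut4, offcut5 may be knocked a few centimetres aside while the robot is not near it.
It also fails if it takes over 210 s, if anything falls off the work surface, if the arm or the gripper's body presses on something with over 40 N, if the wrist force passes 120 N, or if a joint passes its speed limit or range.

## Working session

There is one attempt and no reset: what is moved stays moved. The work goes in short steps, Python scripts to look and compute and a tool call to move; the robot and the scene stay as the last step left them, time stands still between calls to the robot, and variables do not carry over. Pictures are saved under pics/ and viewed, about 12 in all and at most 16, crops included, and the job is handed in when it is done.

Besides the shell and the picture viewer there is one more tool, called as name(argument=value, ...) on one line, values as JSON. apply_moves: Moves the arm, as the interface text tells. Its arguments: {"type":"object","properties":{"moves":{"type":"array","items":{"type":"number"}},"newtons":{"type":"number"}},"required":["moves"]}

```bash
mkdir -p pics; ls; cat > h.py <<'E'
import numpy as np, cv2
from rig import sense, read_camera, close_job, tcp_to_tips
def save(c,n,crop=None,scale=1):
    im=cv2.cvtColor(c["pixels"],cv2.COLOR_RGB2BGR)
    if crop: x0,y0,x1,y1=crop; im=im[y0:y1,x0:x1]
    cv2.imwrite("pics/"+n,cv2.resize(im,None,fx=scale,fy=scale))
def cloud(c):
    z=c["z_map"]; v,u=np.mgrid[:z.shape[0],:z.shape[1]]
    P=np.stack([(u-c["cx"])/c["fx"]*z,(v-c["cy"])/c["fy"]*z,z],-1)
    W=(P-np.array(c["t"]))@np.array(c["R"]); W[z<=0]=np.nan
    return W
E
python3 - <<'E'
from h import *
s=sense(); print(s)
for n in("scene","side"):
    c=read_camera(n); save(c,n+"0.png",scale=1.25); np.savez(n+"0.npz",**c); R=np.array(c["R"]); print(n,-R.T@c["t"],R[2])
E
```

```text
pics
{'clock': 0.0, 'joint_pos': array([ 5.88943871e+01,  1.40841888e+01,  8.93223505e+01, -6.09105923e-04,
        7.67028331e+01, -9.97480154e+00]), 'joint_vel': array([-0.05576393, -0.08947716,  0.09016117,  0.05707245,  0.0882356 ,
        0.09494168]), 'joint_efforts': array([-2.13021588e-05, -4.15835381e+01, -3.14601016e+01,  6.85452553e-02,
        3.32519354e-02, -1.38145374e-04]), 'position': array([234.10216166, 605.9423335 , 301.56844286]), 'tool_rot': array([-1.79892178e+02, -1.83613702e-02,  1.58869312e+02]), 'force': array([0.27707894, 0.15051188, 0.55898213]), 'torque': array([-0.028989  , -0.03086356, -0.00648384]), 'finger_gap': 94.03276297056044}
scene [1428.4413977   415.65813078 1343.57792088] [-0.53229262 -0.26978714 -0.802421  ]
side [  494.41816121 -1336.31127292  1045.64244309] [ 0.06243698  0.80341907 -0.59213126]
```

View pics/scene0.png

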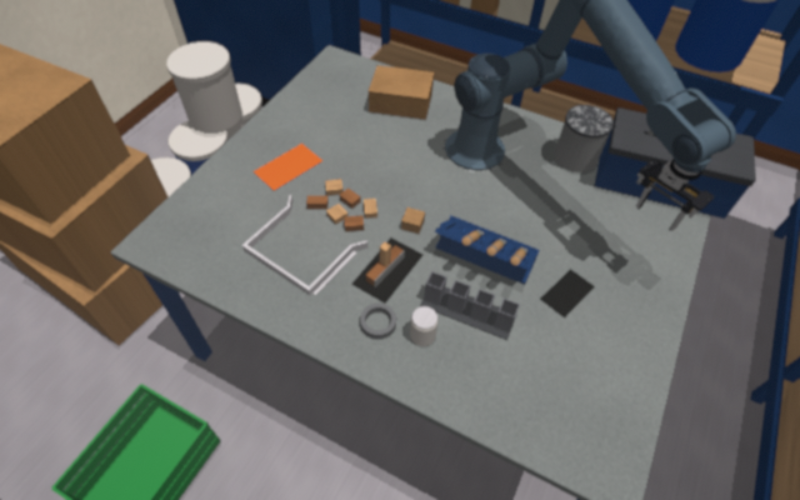

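View pics/side0.png

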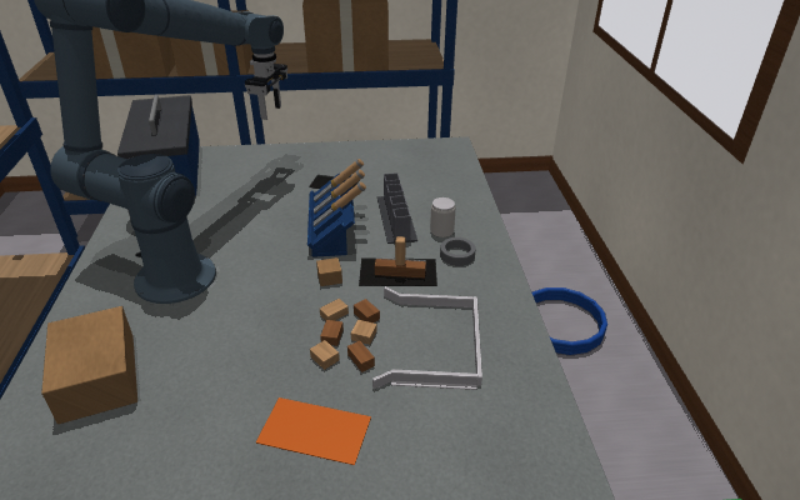

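Scene view (1.25×): larger black mat at (388,268) with the scraper on it; look-alikes are the small black mat (567,292) and the orange mat (288,166). Six offcuts lie around (340,205), the bay is at (305,250), three chisels at (472-520,237-257), the stand at (470,300), the carton at (413,218), the tape at (378,320) and the tin at (425,325). I choose the larger black mat and the scraper on it.

```bash
cat >> h.py <<'E'
def ortho(cs,x0=250,x1=1000,y0=-500,y1=400,s=1.0,zmin=-20,zmax=200):
    """top map: row=(x1-x)/s, col=(y1-y)/s, (robot x up, y left)"""
    H,W=int((x1-x0)/s),int((y1-y0)/s); im=np.zeros((H,W,3),np.uint8); hm=np.full((H,W),-1e3)
    for c in cs:
        P=cv2.resize(cloud(c).astype(np.float32),None,fx=3,fy=3,interpolation=cv2.INTER_LINEAR).reshape(-1,3)
        C=cv2.resize(np.asarray(c["pixels"]),None,fx=3,fy=3).reshape(-1,3)[:,::-1]
        k=np.isfinite(P).all(1)&(P[:,2]>zmin)&(P[:,2]<zmax)&(P[:,0]>x0)&(P[:,0]<x1)&(P[:,1]>y0)&(P[:,1]<y1)
        P,C=P[k],C[k]; o=np.argsort(P[:,2]); P,C=P[o],C[o]
        r=((x1-P[:,0])/s).astype(int).clip(0,H-1); q=((y1-P[:,1])/s).astype(int).clip(0,W-1)
        better=P[:,2]>hm[r,q]; im[r[better],q[better]]=C[better]; hm[r[better],q[better]]=P[better,2]
    return im,hm
E
python3 - <<'E'
from h import *
cs=[dict(np.load(n+"0.npz")) for n in("scene","side")]
for c in cs:
    W=cloud(c); k=np.isfinite(W).all(-1)&(W[...,2]>-15)&(W[...,2]<15); print(np.percentile(W[k][:,2],[5,25,50,75,95]), k.sum())
im,hm=ortho(cs[1:]); np.savez("om.npz",im=im,hm=hm)
for i in range(0,750,100): cv2.line(im,(0,i),(8,i),(0,255,255),1)
for i in range(0,900,100): cv2.line(im,(i,0),(i,8),(0,255,255),1)
cv2.imwrite("pics/ortho.png",cv2.resize(im,(720,600)))
E
```

```text
[-6.66087872 -3.23473759 -0.99466401  1.32927825  5.44474446] 88143
[-3.24749621 -0.86575974  0.7821784   2.52593892  5.89112062] 95501
```

View pics/ortho.png

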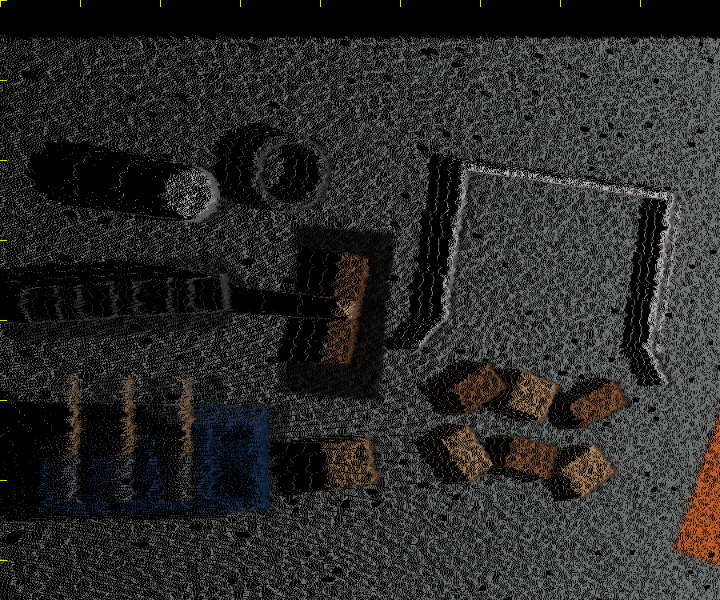

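```bash
cat > meas.py <<'E'
from h import *
cs=[dict(np.load(n+"0.npz")) for n in("scene","side")]
def rect(P,name):
    (x,y),(w,h),a=cv2.minAreaRect(P[:,:2].astype(np.float32)); 
    if w>h: a+=90; w,h=h,w
    a=(a+90)%180-90  # yaw of the short side; long axis = a+90
    print(name,"c",round(x,1),round(y,1),"short/long",round(w,1),round(h,1),"yaw(short)",round(a,1),"n",len(P),"z",np.percentile(P[:,2],[10,50,90]).round(1))
for nm,c in zip(("scene","side"),cs):
    W=cloud(c); hsv=cv2.cvtColor(np.ascontiguousarray(c["pixels"]),cv2.COLOR_RGB2HSV); H,S,V=[hsv[...,i].astype(int) for i in range(3)]
    x,y,z=W[...,0],W[...,1],W[...,2]
    def reg(x0,x1,y0,y1,z0,z1): return (x>x0)&(x<x1)&(y>y0)&(y<y1)&(z>z0)&(z<z1)
    def big(m,name,n=30,open_=False):
        m=m.astype(np.uint8)
        k,l,st,_=cv2.connectedComponentsWithStats(m)
        for i in range(1,k):
            if st[i,4]>=n: rect(W[l==i],name)
    print("==",nm)
    wood=(H<25)&(S>60)
    big(wood&reg(370,570,-420,-110,15,45),"offcut")
    big((wood)&reg(500,750,-120,40,85,125),"scr handle",5)
    big((wood)&reg(500,750,-120,40,20,45),"scr base",20)
    big((V<60)&reg(480,740,-120,50,-6,12),"mat",100)
    big((S<60)&reg(480,830,-460,-80,18,45),"bay",100)
    big((S<90)&reg(560,720,80,420,76,100),"stand tops",60)
    big(wood&reg(350,620,100,400,90,220),"chisel",20)
    big((H>100)&(H<130)&(S>80)&reg(300,560,0,420,60,140),"rack hi",50)
    big(wood&reg(370,480,-90,30,35,60),"carton",20)
E
python3 meas.py
```

```text
== scene
offcut c 416.6 -295.7 short/long 67.6 136.0 yaw(short) -4.6 n 258 z [20.3 25.6 30.7]
offcut c 495.7 -342.6 short/long 39.6 66.1 yaw(short) 27.8 n 135 z [19.6 26.9 32. ]
offcut c 434.8 -178.5 short/long 39.3 74.8 yaw(short) -54.2 n 128 z [19.4 25.  29.1]
offcut c 509.7 -225.3 short/long 64.1 132.5 yaw(short) -7.8 n 298 z [19.2 24.8 30.5]
scr handle c 614.5 -26.4 short/long 26.4 28.0 yaw(short) -18.4 n 82 z [ 92.5 111.8 117.8]
scr base c 613.8 -28.4 short/long 35.6 140.7 yaw(short) 79.5 n 219 z [30.8 35.4 39.8]
mat c 608.5 -21.9 short/long 113.4 204.5 yaw(short) 84.6 n 748 z [-2.2  1.6  5.7]
bay c 661.1 -288.8 short/long 239.1 313.9 yaw(short) -8.7 n 637 z [20.5 27.1 31.8]
stand tops c 633.0 142.7 short/long 46.4 53.1 yaw(short) -86.8 n 96 z [77.9 85.4 92.2]
stand tops c 627.9 212.2 short/long 47.0 51.0 yaw(short) -86.4 n 95 z [77.9 85.7 90.8]
stand tops c 622.7 281.9 short/long 45.8 52.3 yaw(short) -85.9 n 91 z [77.8 85.6 90.3]
stand tops c 619.2 351.7 short/long 45.6 51.8 yaw(short) -86.8 n 96 z [79.2 85.9 90.4]
chisel c 481.5 177.4 short/long 25.5 102.2 yaw(short) -88.3 n 9
[... 1049 characters left out ...]
2 z [24.2 35.7 40.5]
mat c 608.8 -25.3 short/long 127.4 209.1 yaw(short) 84.5 n 830 z [0.9 3.9 7.3]
bay c 659.8 -292.5 short/long 239.1 325.9 yaw(short) -8.4 n 1068 z [20.6 28.5 32.3]
stand tops c 625.7 245.6 short/long 47.5 268.6 yaw(short) 3.6 n 398 z [78.7 85.7 92. ]
chisel c 480.5 272.2 short/long 99.7 101.7 yaw(short) 1.0 n 342 z [104.1 131.1 160.4]
chisel c 474.4 166.2 short/long 24.2 84.5 yaw(short) -86.0 n 169 z [106.5 130.5 158.7]
rack hi c 441.0 230.2 short/long 57.7 110.5 yaw(short) -37.5 n 69 z [ 65.1  81.1 108.5]
rack hi c 446.1 117.8 short/long 97.3 115.9 yaw(short) 0.9 n 509 z [ 65.4  92.1 112.4]
carton c 420.8 -36.7 short/long 59.6 70.0 yaw(short) 8.1 n 238 z [39.7 45.1 48.3]
```

```bash
cat >> h.py <<'E'
def to(*targets,s=None):
    "targets (x,y,z,yawdeg) of TCP -> shift in tool axes from now, turn about tool z"
    s=s or sense(); r=np.radians(s["tool_rot"]); p=np.array(s["position"])
    cz,sz=np.cos(r[2]),np.sin(r[2]); ex=np.array([cz,sz,0]); ey=np.array([sz,-cz,0]); ez=np.array([0,0,-1])
    for t in targets:
        d=np.array(t[:3])-p; dy=(t[3]-np.degrees(r[2])+180)%360-180
        print("tool",[round(float(d@e),1) for e in (ex,ey,ez)],"roll",round(-np.radians(dy),3),"rows>=",round(max(np.linalg.norm(d)/62.5,abs(dy)/10.7),1))
E
python3 -c "
from h import *
to((614,-30,320,169),(614,-30,250,169))"
```

```text
tool [-583.6, -456.3, -18.3] roll -0.177 rows>= 11.9
tool [-583.6, -456.3, 51.7] roll -0.177 rows>= 11.9
```

apply_moves(moves=[-300,-234,-18,-0.09,60,-300,-234,-18,-0.09,60,-300,-234,-18,-0.09,60,-300,-234,-18,-0.09,60,-300,-234,-18,-0.09,60,-584,-456,-18,-0.177,60,-584,-456,-18,-0.177,60,-584,-456,-18,-0.177,60,-584,-456,-18,-0.177,60,-584,-456,-18,-0.177,60])

```text
clock: 1.35
position: [555.6, 68.4, 319.5]
tool_rot: [180.0, -0.0, 169.0]
force: [-0.1, 1.0, -0.7]
finger_gap: 72.0
```

apply_moves(moves=[0,0,0,0,60,0,0,0,0,60,0,0,0,0,60,0,0,0,0,60])

```text
clock: 1.85
position: [554.5, 71.5, 319.8]
tool_rot: [180.0, -0.0, 169.1]
force: [0.8, 0.7, -0.6]
finger_gap: 71.7
```

```bash
python3 - <<'E'
from h import *
s=sense(); print(s["clock"],s["position"],s["tool_rot"],s["finger_gap"])
c=read_camera("wrist"); save(c,"w1.png"); np.savez("w1.npz",**c)
R=np.array(c["R"]); print(-R.T@c["t"],R[2])
to((614,-30,166,169))
E
```

```text
1.85 [554.47826924  71.52264568 319.80407008] [ 1.79996515e+02 -4.18602027e-04  1.69124850e+02] 71.7364793055287
[487.69040818  85.12147205 402.60823269] [ 0.23319052 -0.04457377 -0.97140896]
tool [-77.5, -88.3, 153.8] roll 0.002 rows>= 3.1
```

View pics/w1.png

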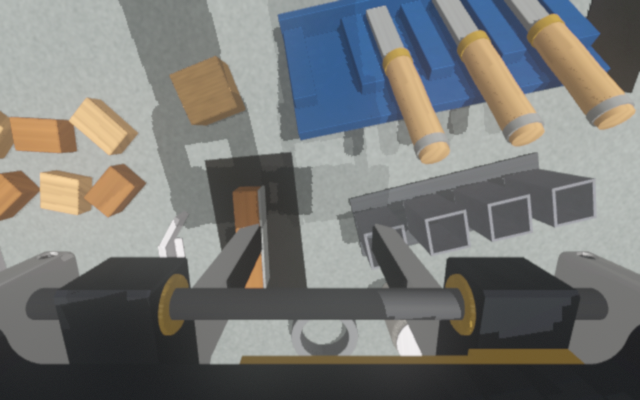

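Wrist view: scraper base at (248,225) on the mat, its handle hidden behind the left finger; rack with three chisels top right, with the empty channel nearest the carton at (205,90); stand tubes at (385-575,200-240).

apply_moves(moves=[-78,-88,60,0,60,-78,-88,60,0,60,-78,-88,60,0,60,-78,-88,60,0,60,-78,-88,153,0,60,-78,-88,153,0,60,-78,-88,153,0,60,-78,-88,153,0,60])

```text
clock: 2.9
position: [615.9, -30.3, 169.4]
tool_rot: [-180.0, 0.2, 169.1]
force: [0.4, -0.1, 1.7]
finger_gap: 71.7
```

apply_moves(moves=[0,0,0,0,200,0,0,0,0,230,0,0,0,0,230,0,0,0,0,230,0,0,0,0,230,0,0,0,0,230,0,0,0,0,230], newtons=40)

```text
clock: 3.78
position: [614.8, -31.0, 166.7]
tool_rot: [-180.0, -0.0, 169.0]
force: [0.0, -0.5, -0.2]
finger_gap: 25.3
```

```bash
cat >> h.py <<'E'
BM=np.array([581.4,-278.7]); BY=-8.5
def bay2w(bx,by):
    a=np.radians(BY); return BM+np.array([np.cos(a)*bx-np.sin(a)*by,np.sin(a)*bx+np.cos(a)*by])
def w2bay(P):
    a=np.radians(BY); d=P[...,:2]-BM; return np.stack([np.cos(a)*d[...,0]+np.sin(a)*d[...,1],-np.sin(a)*d[...,0]+np.cos(a)*d[...,1]],-1)
E
python3 - <<'E'
from h import *
for n in("scene","side"):
    c=dict(np.load(n+"0.npz")); W=cloud(c); B=w2bay(W); S=cv2.cvtColor(c["pixels"],cv2.COLOR_RGB2HSV)
    m=(W[...,2]>24)&(W[...,2]<38)&(S[...,1]<60)
    for s in(1,-1):
        k=m&(B[...,0]>20)&(B[...,0]<180)&(abs(B[...,1]*s-130)<30); p=B[k]
        print(n,s,np.percentile(p[:,1],[5,50,95]).round(1),"slope deg",np.degrees(np.polyfit(p[:,0],p[:,1],1)[0]).round(2))
    k=m&(abs(B[...,1])<110)&(abs(B[...,0]-195)<30); print("back",np.percentile(B[k][:,0],[5,50,95]).round(1))
p=bay2w(-225,72); p2=bay2w(-225,-76); p3=bay2w(-225,0); print(p,p2,p3)
to((614.8,-31,240,169),(*p,240,81.5),(*p,165.5,81.5))
E
```

```text
scene 1 [126.4 131.2 136.8] slope deg 0.36
scene -1 [-135.3 -128.3 -122.3] slope deg 0.45
back [188.  193.7 199. ]
side 1 [120.2 124.7 132.9] slope deg -0.34
side -1 [-138.8 -134.  -127. ] slope deg -0.07
back [189.3 193.7 198.5]
[ 369.51370834 -174.23374033] [ 347.6379155  -320.60808811] [ 358.87143074 -245.4428825 ]
tool [-0.0, 0.0, -73.3] roll 0.0 rows>= 1.2
tool [213.5, -187.3, -73.3] roll 1.527 rows>= 8.2
tool [213.5, -187.3, 1.2] roll 1.527 rows>= 8.2
```

apply_moves(moves=[0,0,-74,0,230,0,0,-74,0,230,213,-187,-74,1.527,230,213,-187,-74,1.527,230,213,-187,-74,1.527,230,213,-187,-74,1.527,230,213,-187,-74,1.527,230,213,-187,-74,1.527,230,213,-187,-74,1.527,230,213,-187,-74,1.527,230])

```text
clock: 5.03
position: [369.1, -173.4, 239.0]
tool_rot: [-179.9, -0.1, 82.7]
force: [-0.3, -0.2, -4.2]
finger_gap: 25.6
```

apply_moves(moves=[0,0,0,0,230,0,0,0,0,230])

```text
clock: 5.28
position: [369.7, -173.6, 240.0]
tool_rot: [-179.9, -0.0, 83.2]
force: [-0.6, -0.0, -4.0]
finger_gap: 25.7
```

```bash
python3 - <<'E'
from h import *
s=sense(); print(s["clock"],s["position"],s["tool_rot"],s["finger_gap"])
T=[(*bay2w(a,b),165.5,81.5) for a,b in ((-225,72),(-60,72),(-45,47),(30,47))]
to(*T)
c=read_camera("side"); save(c,"s2.png",(160,120,400,360),2.4)
E
```

```text
5.275 [ 369.69838776 -173.61709595  239.95036203] [-1.79924951e+02 -4.97262752e-02  8.32213889e+01] 25.68755471971446
tool [-0.6, -0.1, 74.5] roll 0.03 rows>= 1.2
tool [-5.6, 164.8, 74.5] roll 0.03 rows>= 2.9
tool [-31.0, 179.1, 74.5] roll 0.03 rows>= 3.1
tool [-33.3, 254.0, 74.5] roll 0.03 rows>= 4.3
```

View pics/s2.png

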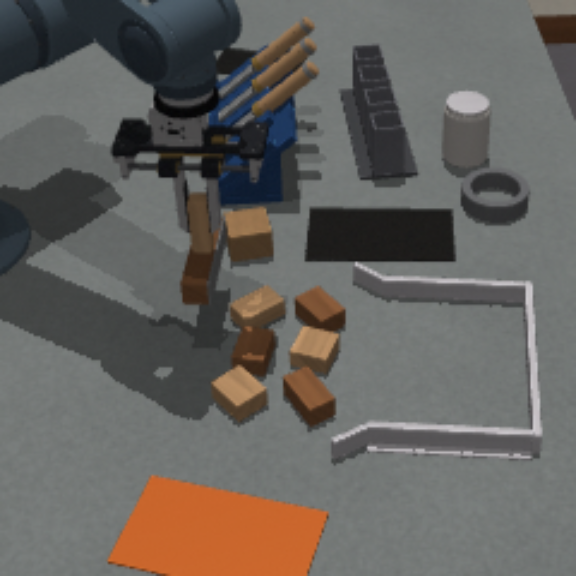

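apply_moves(moves=[0,0,40,0.03,230,0,0,74,0.03,230,0,0,74,0.03,230,-1,20,74,0.03,230,-2,40,74,0.03,230,-3,60,74,0.03,230,-3,80,74,0.03,230,-4,100,74,0.03,230,-5,120,74,0.03,230,-5,140,74,0.03,230])

```text
clock: 6.58
position: [509.1, -195.9, 167.9]
tool_rot: [-180.0, -0.0, 81.4]
force: [-1.0, 1.0, -4.8]
finger_gap: 25.5
```

```bash
python3 - <<'E'
from h import *
T=[(*bay2w(a,b),165.5,81.5) for a,b in ((-60,72),(-42,47),(30,46))]
to(*T); s=sense(); print(w2bay(s["position"]),s["force"])
E
```

```text
tool [0.8, 23.7, 2.4] roll -0.001 rows>= 0.4
tool [-24.2, 41.8, 2.4] roll -0.001 rows>= 0.8
tool [-25.1, 113.8, 2.4] roll -0.001 rows>= 1.9
[-83.72182664  71.22805165] [-1.00136334  1.04512673 -4.75934813]
```

apply_moves(moves=[-3,14,2,0,230,-12,24,2,0,230,-20,33,2,0,230,-25,44,2,0,230,-25,60,2,0,230,-25,78,2,0,230,-25,96,2,0,230,-25,114,2,0,230,-25,114,2,0,230])

```text
clock: 7.7
position: [618.3, -238.3, 164.9]
tool_rot: [179.9, 0.0, 81.4]
force: [-0.0, -0.1, -4.6]
finger_gap: 25.7
```

apply_moves(moves=[0,-30,0,0,230,0,-30,-60,0,230,0,-60,-70,0,230,0,-120,-70,0,230,0,-180,-70,0,230,0,-240,-70,0,230,0,-255,-70,0,230,0,-255,-70,0,230])

```text
clock: 8.7
position: [364.2, -199.1, 234.8]
tool_rot: [180.0, 0.0, 81.3]
force: [0.4, -0.0, -3.6]
finger_gap: 25.9
```

```bash
cat > look.py <<'E'
from h import *
import sys
c=read_camera("side"); W=cloud(c); B=w2bay(W)
hsv=cv2.cvtColor(np.ascontiguousarray(c["pixels"]),cv2.COLOR_RGB2HSV); m=(hsv[...,0]<25)&(hsv[...,1]>60)&(W[...,2]>14)&(W[...,2]<45)&(B[...,0]>-300)&(B[...,0]<200)&(abs(B[...,1])<165)
k,l,st,_=cv2.connectedComponentsWithStats(m.astype(np.uint8))
for i in range(1,k):
    if st[i,4]>=30:
        p=B[l==i]; print("bx",p[:,0].min().round(),p[:,0].max().round(),"by",p[:,1].min().round(),p[:,1].max().round(),"n",st[i,4])
if len(sys.argv)>1: save(c,sys.argv[1],(160,120,400,360),2.4)
s=sense(); print(s["clock"],s["position"],s["tool_rot"][2],"bay",w2bay(s["position"]))
E
python3 look.py s3.png
```

```text
bx 54.0 92.0 by 44.0 122.0 n 206
bx 121.0 160.0 by -36.0 28.0 n 235
bx 43.0 105.0 by -74.0 -6.0 n 266
bx -96.0 -24.0 by -140.0 -20.0 n 529
bx -194.0 -127.0 by -115.0 -48.0 n 286
8.75 [ 365.15587883 -199.50407482  235.16491532] 81.29675936745208 bay [-225.57476926   46.36311011]
```

View pics/s3.png

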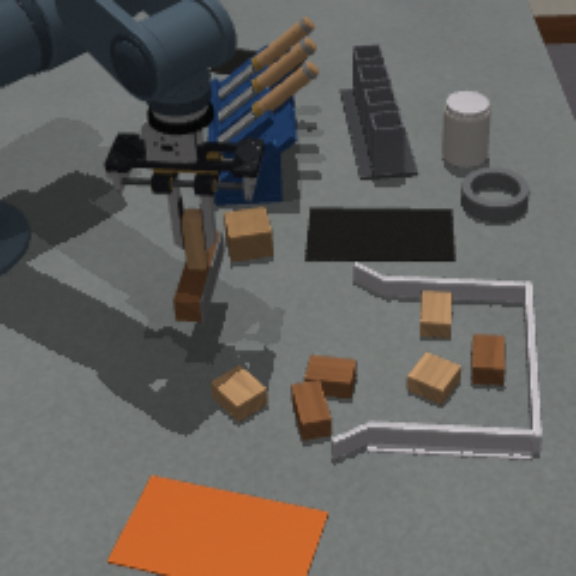

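```bash
python3 - <<'E'
from h import *
T=[(*bay2w(a,b),z,81.5) for a,b,z in ((-225,-78,235),(-225,-78,165),(-140,-78,165),(-56,-78,165),(-12,-46,165),(24,-46,165))]
to(*T)
E
```

```text
tool [-124.4, 1.0, 0.2] roll -0.004 rows>= 2.0
tool [-124.4, 1.0, 70.2] roll -0.004 rows>= 2.3
tool [-124.1, 86.0, 70.2] roll -0.004 rows>= 2.7
tool [-123.8, 170.0, 70.2] roll -0.004 rows>= 3.5
tool [-91.6, 213.9, 70.2] roll -0.004 rows>= 3.9
tool [-91.5, 249.9, 70.2] roll -0.004 rows>= 4.4
```

apply_moves(moves=[-62,0,0,0,230,-124,1,0,0,230,-124,1,0,0,230,-124,1,40,0,230,-124,1,70,0,230,-124,1,70,0,230,-124,20,70,0,230,-124,38,70,0,230,-124,56,70,0,230,-124,74,70,0,230])

```text
clock: 10.0
position: [421.0, -332.8, 165.5]
tool_rot: [-180.0, 0.0, 81.4]
force: [-0.3, 0.4, -3.8]
finger_gap: 26.0
```

apply_moves(moves=[0,18,1,0,230,0,36,1,0,230,0,54,1,0,230,0,72,1,0,230,0,90,1,0,230,0,97,1,0,230,10,110,1,0,230,20,124,1,0,230,32,140,1,0,230,32,156,1,0,230])

```text
clock: 11.25
position: [580.0, -323.3, 163.6]
tool_rot: [-179.9, -0.0, 81.4]
force: [-0.8, 0.7, -3.7]
finger_gap: 26.0
```

apply_moves(moves=[0,18,0,0,230,0,18,0,0,230,0,-20,0,0,230,0,-20,-60,0,230,0,-60,-70,0,230,0,-120,-70,0,230,0,-180,-70,0,230,0,-220,-70,0,230,0,-220,-70,0,230])

```text
clock: 12.38
position: [359.3, -290.6, 233.3]
tool_rot: [-180.0, -0.0, 81.2]
force: [0.6, -0.5, -3.1]
finger_gap: 25.7
```

```bash
python3 look.py s4.png
```

```text
bx 46.0 181.0 by -116.0 124.0 n 1398
12.425 [ 360.62270064 -291.36747061  233.926393  ] 81.26381762384436 bay [-216.47987997  -45.16129199]
```

View pics/s4.png

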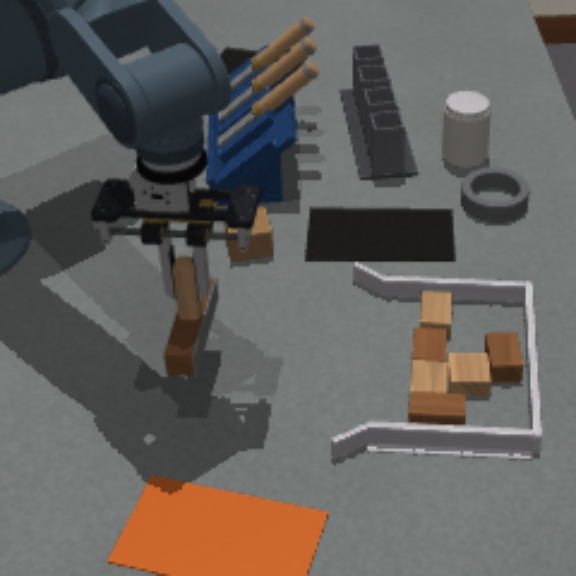

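All six offcuts are in the bay (bay x 46–181 mm) and the scraper is still in the hand. Re-measure the now empty mat and park.

```bash
python3 - <<'E'
from h import *
for n in("side","scene"):
    c=read_camera(n); W=cloud(c); V=c["pixels"].max(-1)
    m=(V<60)&(W[...,0]>480)&(W[...,0]<740)&(abs(W[...,1]+25)<90)&(abs(W[...,2]-2)<9)
    m=cv2.morphologyEx(m.astype(np.uint8),cv2.MORPH_OPEN,np.ones((3,3)))
    k,l,st,_=cv2.connectedComponentsWithStats(m); i=1+st[1:,4].argmax()
    print(n,cv2.minAreaRect(W[l==i][:,:2].astype(np.float32)),W[l==i].mean(0))
s=sense(); print(s["position"])
to((608.5,-24,240,174.5),(608.5,-24,168,174.5))
E
```

```text
side ((608.8197021484375, -25.5028076171875), (127.33267974853516, 210.1610107421875), 85.25872802734375) [608.51035354 -27.05457057   3.65774986]
scene ((605.8533935546875, -20.63176727294922), (113.6083984375, 205.7328338623047), 84.55946350097656) [611.65924776 -20.80272427   1.71936656]
[ 361.88824997 -291.96765321  234.34070055]
tool [302.0, 203.5, -5.7] roll -1.626 rows>= 8.7
tool [302.0, 203.5, 66.3] roll -1.626 rows>= 8.7
```

apply_moves(moves=[302,203,-6,-1.626,230,302,203,-6,-1.626,230,302,203,-6,-1.626,230,302,203,-6,-1.626,230,302,203,-6,-1.626,230,302,203,-6,-1.626,230,302,203,-6,-1.626,230,302,203,-6,-1.626,230,302,203,-6,-1.626,230,302,203,-6,-1.626,230])

```text
clock: 13.78
position: [608.2, -23.1, 239.4]
tool_rot: [180.0, -0.0, 174.5]
force: [-0.5, -0.9, -4.0]
finger_gap: 25.8
```

apply_moves(moves=[0,0,0,0,230,0,0,40,0,230,0,0,62,0,230,0,0,66,0,230,0,0,70,0,230,0,0,70,0,230,0,0,70,0,230])

```text
clock: 14.65
position: [608.0, -23.8, 170.8]
tool_rot: [-180.0, 0.1, 174.5]
force: [-0.2, -0.5, -3.0]
finger_gap: 25.5
```

apply_moves(moves=[0,0,2,0,230,0,0,4,0,230,0,0,5,0,230,0,0,5,0,230,0,0,5,0,150,0,0,5,0,60,0,0,5,0,60,0,0,5,0,60])

```text
clock: 15.65
position: [607.6, -23.8, 165.0]
tool_rot: [-180.0, 0.0, 174.5]
force: [-0.1, -0.3, 0.0]
finger_gap: 62.2
```

apply_moves(moves=[0,0,-40,0,60,0,0,-90,0,60,0,0,-150,0,60,0,0,-210,0,60,0,0,-210,0,60])

```text
clock: 16.27
position: [609.2, -24.1, 381.9]
tool_rot: [-179.9, 0.7, 174.5]
force: [0.4, 1.0, -0.5]
finger_gap: 72.0
```

```bash
sed -i 's#^for n in.*##' meas.py; python3 - <<'E'
from h import *
s=sense(); print(s["clock"],s["position"])
for n in("side","scene"):
    c=read_camera(n); W=cloud(c); hsv=cv2.cvtColor(np.ascontiguousarray(c["pixels"]),cv2.COLOR_RGB2HSV)
    x,y,z=W[...,0],W[...,1],W[...,2]
    w=(hsv[...,0]<25)&(hsv[...,1]>60)
    m=w&(abs(x-610)<110)&(abs(y+25)<80)
    print(n,"handle",W[m&(z>100)].mean(0),"base",cv2.minAreaRect(W[m&(z>28)&(z<45)][:,:2].astype(np.float32)), "off",)
# chisels: handle clouds (scene)
    m=(w&(x>380)&(x<580)&(y>120)&(y<380)&(z>100)).astype(np.uint8)
    k,l,st,_=cv2.connectedComponentsWithStats(m)
    for i in range(1,k):
        if st[i,4]>20:
            p=W[l==i]; print(" ch",[np.median(p[(p[:,0]>a)&(p[:,0]<a+20)],0).round(1) for a in (440,480,500)],p.max(0).round(1),np.degrees(np.polyfit(p[:,0],p[:,1],1)[0]).round(1))
E
```

```text
16.275 [609.16316076 -24.07448509 381.90255622]
side handle [610.01097095 -21.94950139 159.71067024] base ((608.5005493164062, -27.92583656311035), (40.567081451416016, 137.17498779296875), 86.89561462402344) off
 ch [array([451.4, 299.7, 114.2]), array([489.9, 274.4, 144. ]), array([506.7, 244.2, 155.3])] [531.  319.6 178.8] -7.8
 ch [array([450.9, 164.6, 113.4]), array([491.1, 165. , 144.1]), array([506.6, 164.3, 155.5])] [516.7 180.1 168.6] -1.2
scene handle [608.47524869 -11.35560116 275.41509529] base ((610.1600952148438, -21.160186767578125), (34.555885314941406, 141.2090301513672), 85.00982666015625) off
 ch [array([453.1, 181.6, 116.6]), array([486.7, 182.6, 147.7]), array([514.2, 180.7, 170.8])] [534.4 190.  177. ] -2.5
 ch [array([449. , 256.2, 112.5]), array([490.4, 256.7, 148.5]), array([516.1, 250.8, 169.6])] [531.  261.6 175.9] -1.1
 ch [array([445.9, 317.5, 111.8]), array([490.9, 320.2, 150.9]), array([513.7, 317.1, 169.6])] [535.2 328.5 178.3] -0.6
```

```bash
python3 -c "
from h import *
to((500,250,390,180))"
```

```text
tool [133.1, 262.2, -15.0] roll -0.096 rows>= 4.7
```

apply_moves(moves=[133,262,-15,-0.096,119,133,262,-15,-0.096,119,133,262,-15,-0.096,119,133,262,-15,-0.096,119,133,262,-15,-0.096,119,133,262,-15,-0.096,119,133,262,-15,-0.096,119])

```text
clock: 17.25
position: [499.9, 249.3, 387.9]
tool_rot: [-179.9, -0.2, -180.0]
force: [-0.2, -0.0, -0.6]
finger_gap: 49.8
```

```bash
python3 - <<'E'
from h import *
s=sense(); print(s["clock"],s["position"],s["tool_rot"],s["finger_gap"])
c=read_camera("wrist"); save(c,"w5.png"); W=cloud(c); hsv=cv2.cvtColor(np.ascontiguousarray(c["pixels"]),cv2.COLOR_RGB2HSV)
x,y,z=W[...,0],W[...,1],W[...,2]
m=((hsv[...,0]<25)&(hsv[...,1]>60)&(x>380)&(x<580)&(y>120)&(y<380)&(z>90)&(z<200)).astype(np.uint8)
k,l,st,_=cv2.connectedComponentsWithStats(m)
for i in range(1,k):
    if st[i,4]>150:
        p=W[l==i]
        out=[]
        for a in (440,460,480,500,515):
            q=p[(p[:,0]>a)&(p[:,0]<a+12)]
            if len(q)>10:
                lo,hi=np.percentile(q[:,1],[3,97]); out.append((a+6,round((lo+hi)/2,1),round(hi-lo,1),round(np.percentile(q[:,2],90),1)))
        print(st[i,4],out,p.max(0).round(1))
E
```

```text
17.25 [499.91480265 249.26882917 387.87036597] [-1.79930852e+02 -1.68452538e-01 -1.79992436e+02] 49.788525474555755
1538 [(446, np.float64(246.6), np.float64(22.1), np.float64(119.7)), (466, np.float64(246.7), np.float64(23.5), np.float64(136.9)), (486, np.float64(246.8), np.float64(22.7), np.float64(153.7)), (506, np.float64(246.9), np.float64(22.0), np.float64(167.0))] [510.4 259.3 170.8]
1586 [(446, np.float64(313.4), np.float64(22.9), np.float64(120.1)), (466, np.float64(313.1), np.float64(22.5), np.float64(137.4)), (486, np.float64(313.3), np.float64(21.6), np.float64(153.9)), (506, np.float64(313.8), np.float64(22.7), np.float64(166.9))] [511.5 327.1 168.5]
1595 [(446, np.float64(174.3), np.float64(22.9), np.float64(119.3)), (466, np.float64(174.7), np.float64(22.6), np.float64(135.9)), (486, np.float64(174.8), np.float64(21.9), np.float64(152.9)), (506, np.float64(175.4), np.float64(21.7), np.float64(166.5))] [512.4 186.8 169.9]
205 [(521, np.float64(174.8), np.float64(19.9), np.float64(174.9))] [530.5 185.5 176.6]
213 [(521, np.float64(247.1), np.float64(19.4), np.float64(174.9))] [529.9 257.8 176.5]
222 [(521, np.float64(313.9), np.float64(20.1), np.float64(174.9))] [530.4 326.1 176.9]
```

View pics/w5.png

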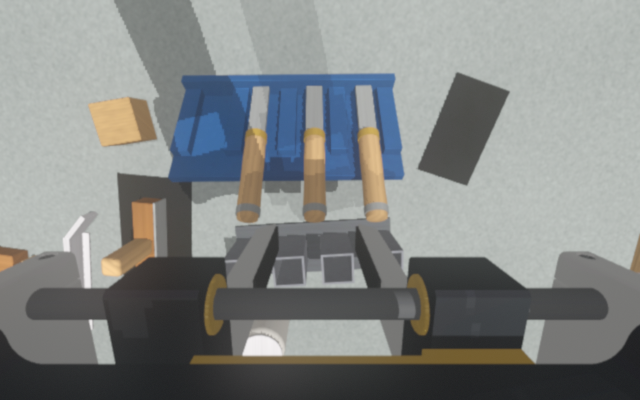

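Wrist view: the three handles end at (249,212), (314,212), (375,212); fingers are clear of them. I take the leftmost (y≈175) first.

```bash
python3 -c "
from h import *
to((511,175,300,180),(511,175,233,180))"
```

```text
tool [-10.8, -73.9, 88.2] roll -0.001 rows>= 1.8
tool [-10.8, -73.9, 155.2] roll -0.001 rows>= 2.8
```

apply_moves(moves=[-11,-74,60,0,119,-11,-74,60,0,119,-11,-74,90,0,119,-11,-74,155,0,119,-11,-74,155,0,119,-11,-74,155,0,119])

```text
clock: 18.05
position: [512.0, 175.2, 236.2]
tool_rot: [180.0, 0.1, 179.9]
force: [0.3, 0.2, 1.2]
finger_gap: 50.5
```

apply_moves(moves=[0,0,0,0,180,0,0,0,0,220,0,0,0,0,220,0,0,0,0,220,0,0,0,0,220], newtons=6)

```text
clock: 18.68
position: [511.9, 175.7, 236.0]
tool_rot: [-180.0, 0.1, -180.0]
force: [1.1, -0.4, 4.7]
finger_gap: 26.2
```

apply_moves(moves=[0,0,-20,0,220,0,0,-40,0,220,0,0,-60,0,220,0,0,-80,0,220,0,0,-100,0,220,0,0,-120,0,220,0,0,-140,0,220,0,0,-155,0,220,0,0,-155,0,220,0,0,-155,0,220])

```text
clock: 19.92
position: [510.9, 175.7, 389.0]
tool_rot: [-180.0, -0.1, -180.0]
force: [0.3, -0.0, -1.7]
finger_gap: 26.0
```

```bash
cat > hang.py <<'E'
from h import *
s=sense(); p=s["position"]; print(s["clock"],p,s["finger_gap"],s["force"])
c=read_camera("side"); W=cloud(c); 
g=np.array([p[0],p[1],p[2]-78])
d=W-g; m=(abs(d[...,1])<26)&(d[...,2]<-25)&(d[...,2]>-205)&(abs(d[...,0])<200)&(W[...,2]>(130 if p[0]<560 else 95))
q=d[m]
# the object's points near below the grip: bins in z, median offset
for a in range(-200,-20,25):
    r=q[(q[:,2]>a)&(q[:,2]<=a+25)]
    if len(r)>4: print(a+12,len(r),np.median(r,0).round(1),"x",r[:,0].min().round(),r[:,0].max().round())
import sys
if len(sys.argv)>1:
    R=np.array(c["R"]); u=R@(g-[0,0,60])+c["t"]; u=[int(c["fx"]*u[0]/u[2]+c["cx"]),int(c["fy"]*u[1]/u[2]+c["cy"])]
    save(c,sys.argv[1],(max(u[0]-100,0),max(u[1]-90,0),u[0]+100,u[1]+90),3)
E
python3 hang.py s6.png
```

```text
19.925 [510.89131045 175.74130552 388.96991422] 26.04211679768298 [ 0.25948343 -0.00443403 -1.74546645]
-113 27 [-124.7   -2.7 -107.7] x -133.0 -114.0
-88 40 [-99.2  -7.2 -88.1] x -117.0 -81.0
-63 60 [-69.7  -8.1 -58.8] x -91.0 -42.0
-38 82 [-44.8  -7.7 -37.4] x -73.0 -17.0
```

View pics/s6.png

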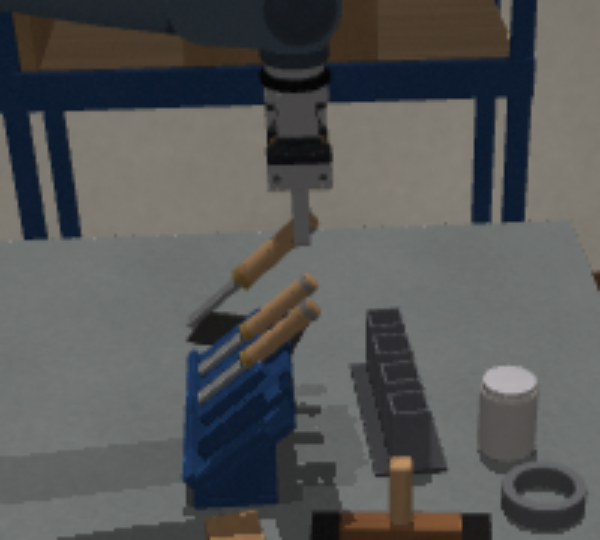

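Side crop: chisel gripped at (300,225) but still at 40°, friction holds it; it did not swing. I'll put the blade tip into tube 0 and use the tube's near wall to tip it upright.

```bash
cat >> h.py <<'E'
SY=3.8; TUBE=[np.array([632.6,142.2]),np.array([628.0,211.6]),np.array([623.4,281.2]),np.array([618.8,350.8])]
def tube(i,dx,z,dy=0):
    a=np.radians(SY); p=TUBE[i]+np.array([np.cos(a)*dx-np.sin(a)*dy,np.sin(a)*dx+np.cos(a)*dy]); return (*p,z,180+SY)
E
python3 -c "
from h import *
to(tube(0,124,385),tube(0,124,302))"
```

```text
tool [-245.5, -25.4, 3.7] roll -0.066 rows>= 3.9
tool [-245.5, -25.4, 86.7] roll -0.066 rows>= 4.2
```

apply_moves(moves=[-50,-5,0,-0.03,220,-100,-10,0,-0.066,220,-150,-15,0,-0.066,220,-200,-20,0,-0.066,220,-245,-25,0,-0.066,220,-245,-25,30,-0.066,220,-245,-25,60,-0.066,220,-245,-25,85,-0.066,220,-245,-25,85,-0.066,220,-245,-25,85,-0.066,220], newtons=8)

```text
clock: 21.22
position: [756.4, 150.8, 305.5]
tool_rot: [-180.0, 0.0, -176.2]
force: [0.1, -1.0, -1.5]
finger_gap: 26.5
```

```bash
python3 hang.py s7.png; python3 -c "
from h import *
to(tube(0,124,302),tube(0,124,265))"
```

```text
21.225 [756.39734779 150.81069    305.54641017] 26.5159718577092 [ 0.14563243 -1.0123474  -1.46790604]
-138 86 [  -0.4    0.9 -128.2] x -30.0 31.0
-113 69 [-108.7   -5.9 -119. ] x -132.0 32.0
-88 43 [-95.1 -10.2 -87.7] x -112.0 -79.0
-63 59 [-67.5 -11.  -62.3] x -87.0 -42.0
-38 73 [-43.6  -9.6 -38.2] x -71.0 -10.0
tool [0.3, -0.4, 4.5] roll -0.0 rows>= 0.1
tool [0.3, -0.4, 41.5] roll -0.0 rows>= 0.7
```

View pics/s7.png

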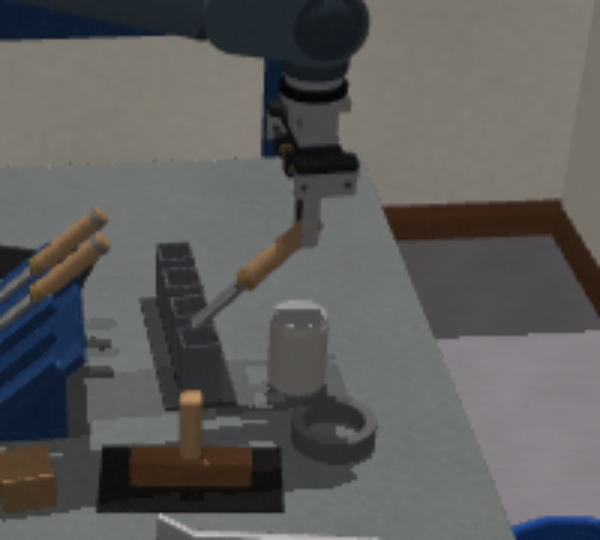

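apply_moves(moves=[0,0,15,0,220,0,0,30,0,220,0,0,41,0,220,0,0,41,0,220,12,0,40,0,220,24,0,39,0,220,36,0,38,0,220,36,0,38,0,220], newtons=6)

```text
clock: 22.28
position: [720.0, 148.5, 268.7]
tool_rot: [-180.0, 0.1, -176.2]
force: [0.4, 0.1, 5.5]
finger_gap: 26.2
```

```bash
python3 hang.py s8.png
```

```text
22.275 [719.96202023 148.48262754 268.7014237 ] 26.206502377857166 [0.35202788 0.06698447 5.48656657]
-88 136 [ 30.    1.1 -90.1] x -97.0 70.0
-63 57 [-48.  -11.7 -62.4] x -65.0 -26.0
-38 63 [-30.3  -9.3 -39.2] x -51.0 -6.0
```

View pics/s8.png

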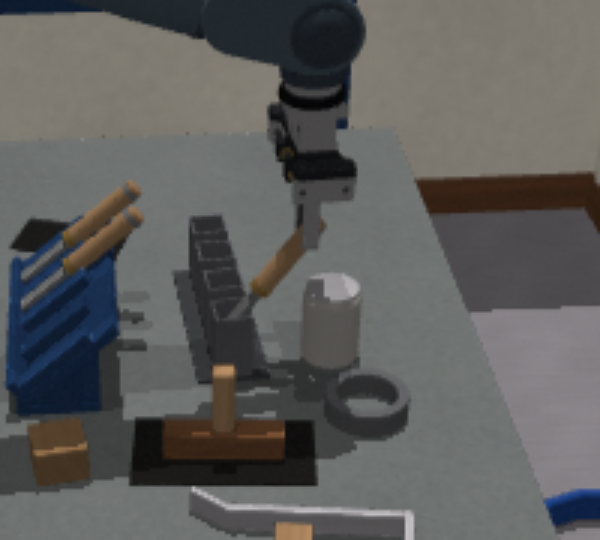

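Blade is in the tube and the chisel is rotating (handle at (285,260), now about 52°). Continue.

apply_moves(moves=[12,0,-2,0,220,24,0,-4,0,220,36,0,-6,0,220,48,0,-8,0,220,60,0,-9,0,220,72,0,-10,0,220,82,0,-10,0,220,88,0,-10,0,220,88,0,-10,0,220])

```text
clock: 23.45
position: [631.9, 142.6, 276.6]
tool_rot: [180.0, -0.0, -176.2]
force: [-0.3, 0.4, -1.2]
finger_gap: 25.8
```

```bash
python3 hang.py s9.png
```

```text
23.45 [631.93989526 142.59799426 276.63600607] 25.793980898527394 [-0.28070906  0.36824308 -1.19293765]
-113 35 [  94.6   -4.8 -102.3] x -193.0 151.0
-88 210 [ -6.9  -0.6 -94.7] x -189.0 157.0
-63 44 [ -1.6  -7.9 -62.5] x -14.0 12.0
-38 45 [  0.3  -8.  -38.4] x -10.0 15.0
```

View pics/s9.png

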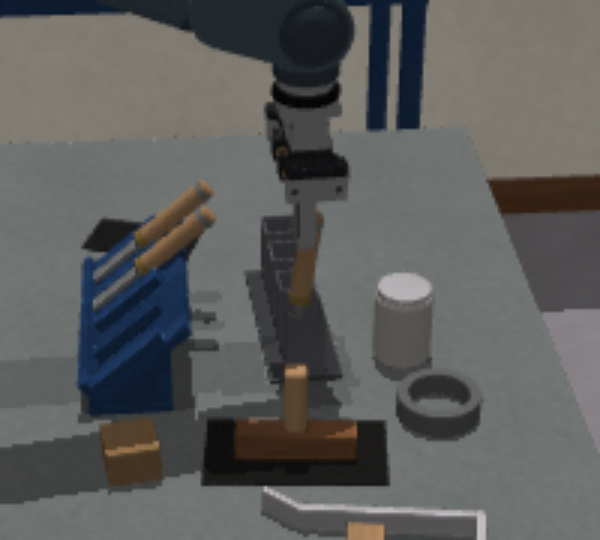

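Nearly upright over tube 0. Lower, release, retreat.

apply_moves(moves=[0,0,5,0,220,0,0,9,0,220,0,0,11,0,220,0,0,11,0,130,0,0,11,0,119,0,0,11,0,119,0,0,0,0,119,0,0,-40,0,119,0,0,-90,0,119,0,0,-90,0,119])

```text
clock: 24.75
position: [634.0, 142.8, 373.8]
tool_rot: [-180.0, 0.6, -176.2]
force: [-0.9, -0.0, 0.2]
finger_gap: 50.0
```

```bash
cat > ups.py <<'E'
from h import *
c=read_camera("scene"); W=cloud(c); hsv=cv2.cvtColor(np.ascontiguousarray(c["pixels"]),cv2.COLOR_RGB2HSV)
x,y,z=W[...,0],W[...,1],W[...,2]; wd=(hsv[...,0]<25)&(hsv[...,1]>50)
for i,t in enumerate(TUBE):
    m=wd&(abs(x-t[0])<50)&(abs(y-t[1])<34)&(z>95)&(z<240)
    if m.sum()>15: q=W[m]; print("tube",i,m.sum(),"zmax",np.percentile(q[:,2],97).round(),"low",np.median(q[q[:,2]<130],0).round(),"high",np.median(q[q[:,2]>180],0).round())
E
python3 ups.py; python3 -c "
from h import *
s=sense(); print(s['clock'],s['position'])
to((511,247,367,180),(511,247,300,180),(511,247,234,180))"
```

```text
tube 0 111 zmax 200.0 low [656. 152. 115.] high [670. 150. 195.]
24.8 [633.12352655 142.71017517 370.27516034]
tool [114.9, 112.2, 3.3] roll 0.066 rows>= 2.6
tool [114.9, 112.2, 70.3] roll 0.066 rows>= 2.8
tool [114.9, 112.2, 136.3] roll 0.066 rows>= 3.4
```

apply_moves(moves=[60,56,3,0.03,119,115,112,3,0.066,119,115,112,3,0.066,119,115,112,3,0.066,119,115,112,60,0.066,119,115,112,110,0.066,119,115,112,135,0.066,119,115,112,135,0.066,119,115,112,135,0.066,119])

```text
clock: 25.92
position: [511.3, 246.4, 232.8]
tool_rot: [180.0, 0.1, 180.0]
force: [-0.2, -1.1, -0.0]
finger_gap: 50.3
```

apply_moves(moves=[0,0,0,0,180,0,0,0,0,220,0,0,0,0,220,0,0,0,0,220,0,0,0,0,220], newtons=7)

```text
clock: 26.55
position: [510.6, 246.8, 232.5]
tool_rot: [-180.0, 0.1, -180.0]
force: [-0.4, -1.3, 3.5]
finger_gap: 25.7
```

apply_moves(moves=[0,0,-20,0,220,0,0,-40,0,220,0,0,-60,0,220,0,0,-80,0,220,0,0,-100,0,220,0,0,-120,0,220,0,0,-140,0,220,0,0,-155,0,220,0,0,-155,0,220,0,0,-155,0,220])

```text
clock: 27.8
position: [510.0, 246.7, 385.9]
tool_rot: [-180.0, -0.1, -180.0]
force: [-0.3, -0.4, -1.9]
finger_gap: 26.1
```

```bash
python3 hang.py; python3 -c "
from h import *
to(tube(1,124,385),tube(1,124,302))"
```

```text
27.8 [510.01762842 246.70394561 385.94483671] 26.145788108847785 [-0.32744374 -0.43824687 -1.9321899 ]
-113 22 [-126.6   -5.5 -107.9] x -134.0 -115.0
-88 36 [-103.4   -6.7  -87.3] x -119.0 -85.0
-63 48 [-72.8  -8.3 -60.6] x -92.0 -48.0
-38 74 [-48.5  -8.1 -37.3] x -76.0 -14.0
tool [-241.8, -26.9, 0.6] roll -0.066 rows>= 3.9
tool [-241.8, -26.9, 83.6] roll -0.066 rows>= 4.1
```

apply_moves(moves=[-50,-5,0,-0.03,220,-100,-10,0,-0.066,220,-150,-16,0,-0.066,220,-200,-22,0,-0.066,220,-244,-27,0,-0.066,220,-244,-27,30,-0.066,220,-244,-27,60,-0.066,220,-244,-27,82,-0.066,220,-244,-27,82,-0.066,220,-244,-27,82,-0.066,220])

```text
clock: 29.1
position: [754.6, 219.9, 306.3]
tool_rot: [180.0, 0.1, -176.2]
force: [-0.0, 0.2, -1.4]
finger_gap: 26.0
```

```bash
python3 hang.py; python3 -c "
from h import *
to(tube(1,126,302),tube(1,126,265))"
```

```text
29.1 [754.59912365 219.93704442 306.27309605] 26.04132895413963 [-0.03827081  0.194982   -1.36090873]
-113 32 [-118.4  -10.  -109.6] x -129.0 -104.0
-88 14 [-103.7   -3.7  -94.4] x -113.0 -97.0
-63 34 [-61.5 -12.5 -56.9] x -76.0 -43.0
-38 69 [-46.7 -11.  -38.7] x -72.0 -18.0
tool [1.1, 0.1, 5.0] roll -0.0 rows>= 0.1
tool [1.1, 0.1, 42.0] roll -0.0 rows>= 0.7
```

apply_moves(moves=[0,0,15,0,220,0,0,30,0,220,0,0,41,0,220,0,0,41,0,220,12,0,40,0,220,24,0,39,0,220,36,0,38,0,220,36,0,38,0,220], newtons=6)

```text
clock: 30.15
position: [717.7, 217.6, 267.3]
tool_rot: [180.0, -0.0, -176.2]
force: [-0.9, -0.1, -0.9]
finger_gap: 26.0
```

```bash
python3 hang.py
```

```text
30.15 [717.69850116 217.57838534 267.26195867] 25.983188702904556 [-0.92571285 -0.11426833 -0.86767005]
-88 11 [-70.6 -17.2 -92.2] x -79.0 59.0
-63 7 [-34.4  -9.7 -58.8] x -67.0 -30.0
-38 26 [-24.1 -10.8 -34.2] x -32.0 -12.0
```

Rotating again (offset −48/−62 scale as before). Continue to upright.

apply_moves(moves=[12,0,-2,0,220,24,0,-4,0,220,36,0,-6,0,220,48,0,-8,0,220,60,0,-9,0,220,72,0,-10,0,220,82,0,-10,0,220,89,0,-10,0,220,89,0,-10,0,220])

```text
clock: 31.32
position: [629.0, 211.6, 276.7]
tool_rot: [-180.0, -0.0, -176.2]
force: [-0.7, 0.8, -1.5]
finger_gap: 25.8
```

```bash
python3 hang.py; python3 ups.py
```

```text
31.325 [628.99613057 211.56004587 276.65113905] 25.760236357263636 [-0.69460127  0.84367135 -1.53184239]
-113 17 [-164.3   -5.1 -101.1] x -190.0 147.0
-88 130 [-144.7   -8.2  -90.1] x -186.0 146.0
-63 37 [ -2.3  -8.7 -60.2] x -13.0 10.0
-38 44 [ -0.1  -8.2 -36.6] x -12.0 14.0
tube 0 115 zmax 199.0 low [653. 154. 114.] high [669. 150. 194.]
tube 1 158 zmax 218.0 low [634. 217. 113.] high [641. 217. 210.]
```

apply_moves(moves=[0,0,5,0,220,0,0,9,0,220,0,0,11,0,220,0,0,11,0,130,0,0,11,0,119,0,0,11,0,119,0,0,0,0,119,0,0,-40,0,119,0,0,-90,0,119,0,0,-90,0,119])

```text
clock: 32.67
position: [631.1, 211.9, 373.9]
tool_rot: [179.9, 0.6, -176.2]
force: [-0.9, -0.1, 0.2]
finger_gap: 50.1
```

```bash
python3 ups.py; python3 -c "
from h import *
s=sense(); print(s['clock'],s['position'])
to((511,313.6,367,180),(511,313.6,233,180))"
```

```text
tube 0 112 zmax 200.0 low [654. 152. 113.] high [670. 148. 194.]
tube 1 113 zmax 200.0 low [649. 221. 109.] high [666. 218. 194.]
32.725 [630.24631882 211.68495213 370.38265156]
tool [112.2, 109.6, 3.4] roll 0.066 rows>= 2.5
tool [112.2, 109.6, 137.4] roll 0.066 rows>= 3.3
```

apply_moves(moves=[60,56,3,0.03,119,112,110,3,0.066,119,112,110,3,0.066,119,112,110,3,0.066,119,112,110,60,0.066,119,112,110,110,0.066,119,112,110,136,0.066,119,112,110,136,0.066,119,112,110,136,0.066,119])

```text
clock: 33.85
position: [511.5, 313.6, 231.9]
tool_rot: [180.0, 0.1, 180.0]
force: [0.4, -0.3, 0.4]
finger_gap: 50.4
```

apply_moves(moves=[0,0,0,0,180,0,0,0,0,220,0,0,0,0,220,0,0,0,0,220,0,0,0,0,220], newtons=7)

```text
clock: 34.48
position: [510.8, 314.0, 231.5]
tool_rot: [180.0, 0.1, -180.0]
force: [-1.1, -1.0, 3.8]
finger_gap: 26.0
```

apply_moves(moves=[0,0,-20,0,220,0,0,-40,0,220,0,0,-60,0,220,0,0,-80,0,220,0,0,-100,0,220,0,0,-120,0,220,0,0,-140,0,220,0,0,-155,0,220,0,0,-155,0,220,0,0,-155,0,220])

```text
clock: 35.72
position: [510.3, 313.8, 384.9]
tool_rot: [-180.0, -0.1, -180.0]
force: [-1.0, -0.7, -2.4]
finger_gap: 25.8
```

```bash
python3 hang.py; python3 -c "
from h import *
to(tube(3,125,385),tube(3,125,302))"
```

```text
35.725 [510.25739918 313.80189427 384.85464844] 25.822960851126226 [-1.00048515 -0.68376162 -2.43726486]
-113 24 [-121.    -7.8 -107.9] x -129.0 -106.0
-88 34 [-97.3  -3.  -86.2] x -117.0 -86.0
-63 46 [-69.4  -8.  -59.4] x -85.0 -47.0
-38 70 [-46.8  -6.8 -37.7] x -73.0 -13.0
tool [-233.3, 45.3, -0.5] roll -0.066 rows>= 3.8
tool [-233.3, 45.3, 82.5] roll -0.066 rows>= 4.0
```

apply_moves(moves=[-50,10,0,-0.03,220,-100,20,0,-0.066,220,-150,30,0,-0.066,220,-200,40,0,-0.066,220,-233,45,0,-0.066,220,-233,45,30,-0.066,220,-233,45,60,-0.066,220,-233,45,82,-0.066,220,-233,45,82,-0.066,220,-233,45,82,-0.066,220])

```text
clock: 37.02
position: [743.8, 359.1, 305.3]
tool_rot: [180.0, 0.1, -176.2]
force: [-0.3, -0.1, -1.9]
finger_gap: 25.8
```

```bash
python3 hang.py; python3 -c "
from h import *
to(tube(3,124,302),tube(3,124,265))"
```

```text
37.025 [743.79379139 359.10052375 305.30518168] 25.847882856895474 [-0.31758768 -0.06716978 -1.9005864 ]
-138 7 [-111.7   -9.5 -128.4] x -116.0 -104.0
-113 32 [ -98.9  -10.2 -111.7] x -112.0 -85.0
-88 31 [-77.5 -10.7 -86.9] x -92.0 -53.0
-63 45 [-57.9 -10.4 -60.9] x -70.0 -39.0
-38 56 [-38.2 -10.8 -38.5] x -57.0 -12.0
tool [1.4, -0.0, 4.1] roll -0.0 rows>= 0.1
tool [1.4, -0.0, 41.1] roll -0.0 rows>= 0.7
```

It slipped to about 49° during the move (tip ~(-118,-136) from the grip, just at the tube mouth); adjust: raise slightly, shift 20, descend, then tip upright.

apply_moves(moves=[0,0,-6,0,220,10,0,-6,0,220,20,0,-6,0,220,20,0,10,0,220,20,0,28,0,220,20,0,28,0,220,32,0,28,0,220,44,0,28,0,220,54,0,28,0,220,54,0,28,0,220], newtons=6)

```text
clock: 38.33
position: [689.3, 355.5, 275.9]
tool_rot: [180.0, -0.0, -176.2]
force: [-0.2, 0.5, -2.8]
finger_gap: 25.8
```

```bash
python3 hang.py s10.png; python3 -c "
from h import *
to(tube(3,0,278))"
```

```text
38.325 [689.25436326 355.47686743 275.92486696] 25.844183299585943 [-0.16546004  0.52513626 -2.81849084]
-88 29 [-50.3 -10.9 -86.2] x -199.0 -34.0
-63 47 [-37.9 -11.3 -63. ] x -53.0 -14.0
-38 43 [-23.3  -8.5 -38.5] x -38.0 -2.0
tool [70.9, 0.1, -2.2] roll -0.0 rows>= 1.1
```

View pics/s10.png

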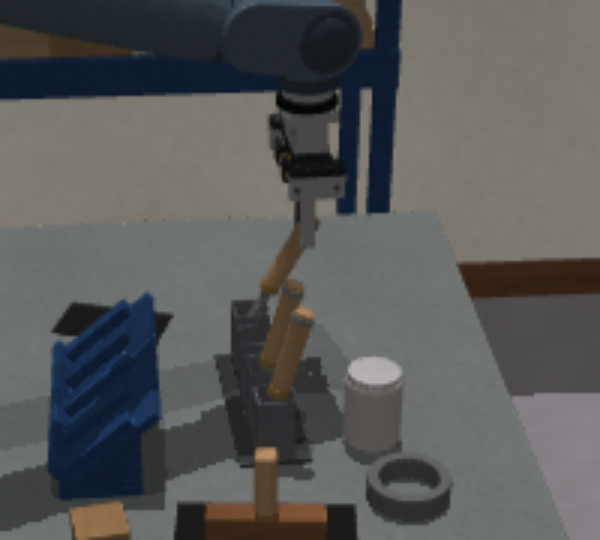

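Crop: blade in tube 3 at (262,300), handle leaning; the two others stand in tubes 0 and 1. Finish.

apply_moves(moves=[12,0,-1,0,220,24,0,-2,0,220,36,0,-2,0,220,48,0,-2,0,220,60,0,-2,0,220,71,0,-2,0,220,71,0,-2,0,220,71,0,4,0,220,71,0,9,0,220,71,0,9,0,220])

```text
clock: 39.62
position: [618.6, 350.5, 265.4]
tool_rot: [-180.0, -0.1, -176.2]
force: [0.6, -0.3, -2.4]
finger_gap: 26.2
```

```bash
python3 hang.py; python3 ups.py
```

```text
39.625 [618.58607832 350.45535783 265.43805045] 26.150769341265487 [ 0.58692964 -0.32375655 -2.35285153]
-88 78 [-148.3  -11.6  -83.4] x -184.0 5.0
-63 45 [ -6.9  -9.9 -66. ] x -140.0 10.0
-38 41 [  0.6  -7.2 -37.1] x -11.0 13.0
tube 0 107 zmax 199.0 low [654. 153. 113.] high [670. 150. 196.]
tube 1 114 zmax 200.0 low [651. 221. 112.] high [665. 218. 195.]
tube 3 161 zmax 208.0 low [625. 354. 112.] high [631. 354. 203.]
```

Release, retreat, then move up and back clear for a final check.

apply_moves(moves=[0,0,0,0,130,0,0,0,0,119,0,0,0,0,119,0,0,-20,0,119,0,0,-60,0,119,0,0,-110,0,119,60,0,-110,0,119,120,0,-110,0,119,120,0,-110,0,119,120,0,-110,0,119])

```text
clock: 40.98
position: [499.4, 342.9, 378.7]
tool_rot: [179.9, 0.2, -176.2]
force: [0.0, -0.5, 0.3]
finger_gap: 50.2
```

```bash
python3 ups.py; python3 look.py; python3 - <<'E'
from h import *
for n in("side","scene"):
    c=read_camera(n); save(c,"f_"+n+".png",scale=1.25); W=cloud(c); x,y,z=[W[...,i] for i in range(3)]
    hsv=cv2.cvtColor(np.ascontiguousarray(c["pixels"]),cv2.COLOR_RGB2HSV); w=(hsv[...,0]<25)&(hsv[...,1]>60)
    m=w&(abs(x-610)<110)&(abs(y+25)<80)
    print(n,"handle",W[m&(z>100)&(z<125)].mean(0).round(1),"base",np.round(cv2.minAreaRect(W[m&(z>28)&(z<45)][:,:2].astype(np.float32))[0],1))
E
```

```text
tube 0 109 zmax 200.0 low [655. 153. 114.] high [670. 149. 196.]
tube 1 113 zmax 200.0 low [651. 221. 115.] high [666. 218. 195.]
tube 3 118 zmax 201.0 low [643. 356. 111.] high [657. 356. 196.]
bx 46.0 181.0 by -118.0 124.0 n 1401
41.075 [500.30750368 342.81463971 378.08023483] -176.24381451556553 bay [-172.06747816  602.70160386]
side handle [609.  -29.9 114.2] base [608.1 -27.6]
scene handle [612.3 -18.1 112.6] base [609.  -21.9]
```

View pics/f_side.png

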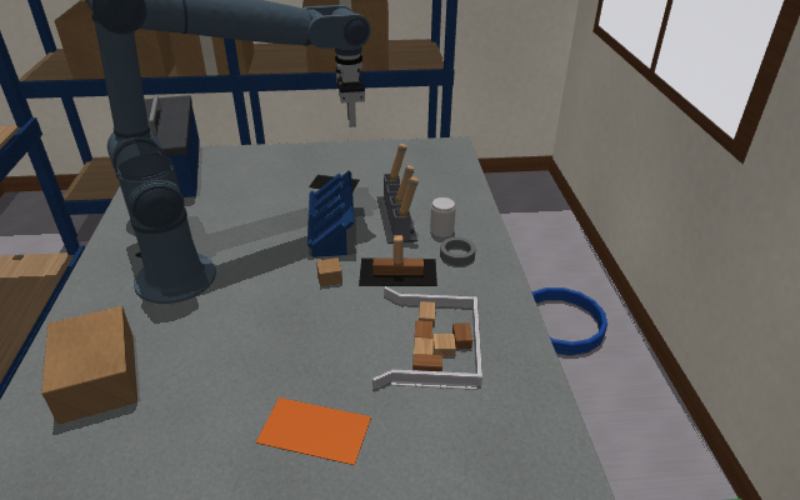

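Final side view: six offcuts in the bay at (438,338), scraper on its mat (398,262), three chisels up in the tubes (398-410,165-200), bystanders in place. Handing in.

```bash
python3 -c "
from rig import close_job; print(close_job())"
```

```text
the job is handed in; nothing more can be done
None
```

I did the whole task and handed it in at about 41 s of robot time. No verdict was given, so these are my own last measurements.

- **Offcuts:** All six were swept into the bay with the scraper in two passes. At the end they lay together 46–181 mm behind the front edge and within ±125 mm across, and I saw none displaced later.
- **Scraper:** It stands upright on the larger black mat, about 3 mm from its middle, and I set it down lengthwise to the measured line of the mat. The two cameras differed by about 6 mm on where its base sits, which is well inside the 35 mm limit.
- **Chisels:** The three that were there stand handle up in tubes 0, 1 and 3. Their tops are at about 200 mm, so the blades are on the tube floor. They lean 0.17–0.19 rad, against the 0.35 limit. Friction kept them from hanging straight in the grip, so I turned each one upright against the tube wall. The third slipped about 9° on the way and I corrected for that.
- **Bystanders:** The tin, carton and tape look unmoved in the final side picture; I did not measure their displacement. The robot was clear of everything at hand-in.

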